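# Switch on the paste mixer at its locking toggle

## Task

Switch on the paste mixer: on the switch box whose lever has a ribbed collar with a stirrup-shaped grip, lift the collar by its grip, swing the lever right over to the box's other side, and let go so that the collar drops back down and locks it there. Do not throw the plain ball-topped toggle on the neighbouring box.

Things in the scene. Friction and masses are not known exactly. Their poses are not given: they have to be found in the camera images.
- lock_switch: Grey box of the locking toggle, 120 x 90 x 50 mm (x, y, height) on a 150 x 70 x 4 mm foot, fixed, turned up to 35 degrees. Origin: centre of underside, z up, y along the lever's hinge, which lies 50 mm above the origin. The rod rises from there; the ribbed collar on it (26 mm thick) has a cross tooth that the gate catches. Two gate cheeks beside the rod (28 mm over both in y) reach 43 mm above the hinge. No other thing within 110 mm.
- collar_grip (a point): Middle of the collar's grip, 98 mm from the hinge when down: a steel bar along the box's y, 20 mm thick, 56 mm long, turning freely about its own axis, held by its ends in a U-shaped yoke (68 mm wide, 8 mm wire, open for 28 mm under the bar) on the ribbed collar. Can be pinched across its thickness, from straight above, through the whole swing. Axes: z along the rod, y along the bar.
- lock_lever (a joint): Angle of the collared lever (rad), 0 to 1.0. At 0 (off) the rod leans 0.5 rad from upright to the box's -x side, facing the robot; 0.5 upright; 1.0 (on) leans 0.5 rad to the box's +x side. Starts at 0 to 0.08. Stays where left (friction under 1 N at the grip). With the collar down the gate keeps an off lever below about 0.15 and an on lever above about 0.85.
- lock_collar (a joint): How far the collar is lifted along the rod (m), 0 to 0.020; a spring pulls it down (2.4 N at the bottom, 4 N at the top). Lifted 0.011 or more it clears the gate and the lever swings freely; let go beyond the gate it drops to 0 by itself.
- plain_lever (a joint): Angle of the plain toggle on the other, like box (rad), 0 to 1.0, 0 leaning to the robot's side: bare 10 mm steel rod with a 26 mm ball 94 mm from its hinge, no collar, no lock. Starts at 0 to 0.08 and must stay off. The boxes stand side by side, at least 260 mm apart centre to centre, either one on the left.
There are look-alikes about, which are no part of the job. Leave any orange look-alike of the part that bears plain_lever alone. What is shaped like the lock_switch but pink is not meant.

How it is judged:
By the outcome, as a careful person would: the job done as asked, in the order asked, and still so for the second after the job is handed in, with the robot touching nothing.
It also fails if it takes over 32 s, if anything falls off the work surface, if the arm or the gripper's body presses on something with over 40 N, if the wrist force passes 120 N, or if a joint passes its speed limit or range.

## Robot

A 6-joint arm with a two-finger parallel gripper is mounted at the origin on the work surface. World frame = base frame: x ahead of the robot, y to its left, z up, the work surface at z = 0. Lengths are in mm, angles in rad, forces in N, time in s.
With the tool pointing down it reaches from about 350 to 725 mm from the base axis. Payload 4.3 kg.
Tool frame: the origin (TCP) lies on the mounting face of the last link; the fingertips stand ctrl.finger_overhang ahead of it and the grasp point (between the pads) lies 155 mm ahead of it (ctrl.finger_overhang is the distance from the TCP to the fingertips, in mm); z points along the fingers, y is the line along which they close (so a half turn about z gives the same grasp; the last joint's range is limited). The gripper opens to 85 mm and grips with 20 to 120 N. Pads are 22 mm wide; open, the fingers measure 114 mm over their backs; the gripper's body (76 mm by 85 mm) begins 54 mm behind the grasp point. The pads swing forward as they close: fully open they stand 13 mm farther back than shut.
Start: joints at [1.197, 0.377, 0.081, 1.274, 0, 1.46], TCP at [149.931, 555.129, 404.729] pointing down, gripper open.
Joint ranges: [-2.72, 2.72], [-0.84, 1.66], [-1.02, 1.22], [-1.77, 2.12], [-1.37, 1.28], [-3.14, 3.14]. Speed limits (rad/s): [2.57, 2.57, 3.14, 3.14, 3.14, 3.14].

## Interface

Orientations are given as [roll, pitch, yaw] about the fixed x, y, z axes, in that order (R = Rz(yaw) Ry(pitch) Rx(roll)).
In Python, from plant import ctrl, optics, workorder gives the robot as it stands.
- The arm moves only by the tool step_arm, never from a script. Its argument "deltas" is a list of rows, each an object of numbers: "x", "y", "z": the shift along the tool's x, y, z each as a share of 0.15 m, from -1 to 1; "yaw": the turn about the tool's z as a share of 90 degrees, from -1 to 1. In form: [{"x": .., "y": .., "z": .., "yaw": ..}, ...]. A call has 1 to 5 rows; each row is the pose to reach, as a shift and turn from the pose commanded when the call began, along the tool's axes at that moment; what a row does not reach only later rows make up. A row lasts 1/8 s, in which the tool goes at most 62.5 mm and 10.7 degrees, less where a joint would pass 70% of its speed; a pose out of reach is approached as far as the arm can. A call with a number of a shift or a turn outside -1 to 1 is refused whole. A call with a gripper value outside its range is refused whole. "claw" is the opening, from 0 (shut) to 1 (fully open), set as the call begins (left out, the last holds). The fingers move at their own pace and stop on an object; the grip force is fixed at half the most. Time passes only in rows, so rows that repeat a pose let the fingers close. It gives the time, the measured TCP pose, the force, the opening and the grip force at its end, in the units of the state.
- ctrl.sense(): the state, without advancing time (a new reading comes with each control period).
- optics.get_image(name): name is "scene" or "top" or "wrist"; returns a dict with "image" (400x640x3 uint8, red, green, blue), "fx", "fy", "cx", "cy" (pixels), "distortion" ([k1, k2, p1, p2, k3] as OpenCV has them; the pictures are not rectified), "extrinsics" (4x4, takes a point from camera to world coordinates); the wrist camera has in their place "hand_eye" (4x4, takes a point from camera to tool coordinates, whose origin is the TCP and whose axes are the flange's). Camera axes: x right, y up, looking along -z (the intrinsics and any distortion apply to the point x, -y, -z); pixel columns grow to the right and rows downward; lengths in mm; the calibration is good to about 2 mm. A picture is of the moment at which its call begins: read the wrist's pose just before it. There is no depth.
- workorder.sign_off(): hands the job in; it is judged then, once.
The state is a dict: "time_s": time; "q": joint angles; "joint_vel": joint speeds; "joint_efforts": joint torques, N m; "tool_pos": TCP position; "ee_rot": TCP orientation; "ft_force": force on the tool from outside, world axes, zero at the start; "ft_torque": the same for the moment, N m; "gripper_width": opening from 0.0 (shut) to 1.0 (fully open); "gripper_force": force on a finger pad.
Only numpy, scipy, OpenCV 4.12 (cv2) and the standard library are available. Lean on these libraries where they do the work, as an engineer would, in place of code of your own. Each camera call takes 0.05 s, during which the arm holds its last target. There are 200 camera calls.

## Working session

There is one attempt and no reset: what is moved stays moved. The work goes in short steps, Python scripts to look and compute and a tool call to move; the robot and the scene stay as the last step left them, time stands still between calls to the robot, and variables do not carry over. Pictures are saved under pics/ and viewed, at most 10 in all, crops included, and the job is handed in when it is done.

Besides the shell and the picture viewer there is one more tool, called after ">>>" by a JSON object that holds its "op" and its "data". step_arm: Moves the arm, as the interface text tells. Shift numbers are shares of 0.15 m and turn numbers shares of 90 degrees, none past 1 either way. Its arguments: {"type":"object","properties":{"deltas":{"type":"array"},"claw":{"type":"number"}},"required":["deltas"]}

```bash
mkdir -p pics
cat > h.py <<'E'
import numpy as np, cv2
from plant import ctrl, optics, workorder
from scipy.spatial.transform import Rotation as R
def tool():
    s=ctrl.sense(); T=np.eye(4); T[:3,:3]=R.from_euler('xyz',s['ee_rot']).as_matrix(); T[:3,3]=s['tool_pos']; return T
def shot(n,f=None):
    T=tool(); d=optics.get_image(n)
    d['X']=T@np.array(d['hand_eye']) if 'hand_eye' in d else np.array(d['extrinsics'])
    if f: cv2.imwrite('pics/'+f,d['image'][:,:,::-1])
    return d
def K(d): return np.array([[d['fx'],0,d['cx']],[0,d['fy'],d['cy']],[0,0,1.]])
def ray(d,u,v):
    p=cv2.undistortPoints(np.array([[[u,v]]],float),K(d),np.array(d['distortion'],float))[0,0]
    r=d['X'][:3,:3]@np.array([p[0],-p[1],-1]); return d['X'][:3,3],r/np.linalg.norm(r)
def atz(d,u,v,z):
    o,r=ray(d,u,v); return o+r*(z-o[2])/r[2]
def tri(rays):
    A=sum(np.eye(3)-np.outer(r,r) for o,r in rays); b=sum((np.eye(3)-np.outer(r,r))@o for o,r in rays); return np.linalg.solve(A,b)
def proj(d,P):
    c=np.linalg.inv(d['X'])@np.append(P,1); c=np.array([c[0],-c[1],-c[2]])
    return cv2.projectPoints(c.reshape(1,3),np.zeros(3),np.zeros(3),K(d),np.array(d['distortion'],float))[0][0,0]
E
python3 - <<'E'
from h import *
import pickle
print(ctrl.sense(), ctrl.finger_overhang)
a=shot('scene','s0.png');b=shot('top','t0.png');pickle.dump((a,b),open('st.pkl','wb'))
for d in(a,b):print(d['X'].round(2).tolist(),d['fx'],d['cx'],d['cy'],d['distortion'])
E
```

```text
{'time_s': 0.0, 'q': array([1.19668223e+00, 3.78076845e-01, 7.96517941e-02, 1.27436292e+00,
       1.93751357e-05, 1.46051148e+00]), 'joint_vel': array([ 0.00046583, -0.00143389, -0.00044296, -0.00011077, -0.00128557,
        0.00196386]), 'joint_efforts': array([ 2.26996481e-04, -4.63599873e+01,  2.69879222e+01,  2.06444686e-02,
        9.42141128e-05,  9.28613730e-06]), 'tool_pos': array([149.82667059, 554.84243169, 403.76265775]), 'ee_rot': array([-3.13961524e+00, -2.38460759e-04,  2.87776315e+00]), 'ft_force': array([-0.3632422 , -0.49736477,  0.39700496]), 'ft_torque': array([-0.02838931,  0.06021993,  0.0218478 ]), 'gripper_force': 0.0, 'gripper_width': 0.9983302814676405} 173.4
[[0.32, -0.78, 0.53, 1053.21], [0.95, 0.27, -0.17, -153.89], [-0.01, 0.56, 0.83, 871.04], [0.0, 0.0, 0.0, 1.0]] 367.25034033689553 323.3976361321883 204.2132642189965 [-0.05748665  0.          0.          0.          0.        ]
[[0.01, 0.98, -0.2, 385.58], [-1.0, 0.01, -0.01, -8.1], [-0.0, 0.2, 0.98, 988.38], [0.0, 0.0, 0.0, 1.0]] 452.94282012542624 324.02793756822444 200.32213202860362 [0.0032385 0.        0.        0.        0.       ]
```

View pics/s0.png

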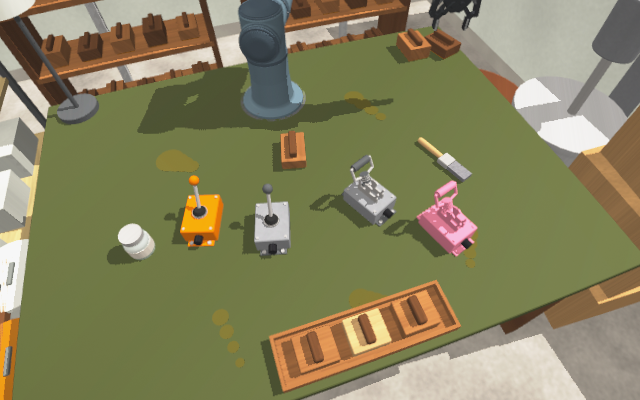

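View pics/t0.png

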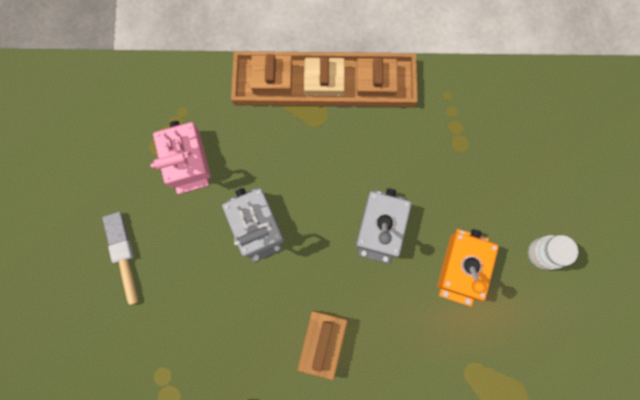

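Candidates:
- Grey box with stirrup grip: scene (370,190), top (252,228). This is the one that fits the description.
- Pink look-alike: scene (447,220), top (180,157).
- Grey ball toggle: scene (272,220), top (385,228).
- Orange toggle: scene (203,215), top (470,268).

I'll check the choice in one close crop.

Run:
```python
import pickle,cv2,numpy as np
a,b=pickle.load(open('st.pkl','rb'))
c=[cv2.resize(d['image'][v:v+80,u:u+80,::-1],(400,400),interpolation=cv2.INTER_CUBIC) for d,u,v in((a,330,145),(b,212,185))]
cv2.imwrite('pics/c0.png',np.hstack(c))
```

```text
(no output)
```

View pics/c0.png

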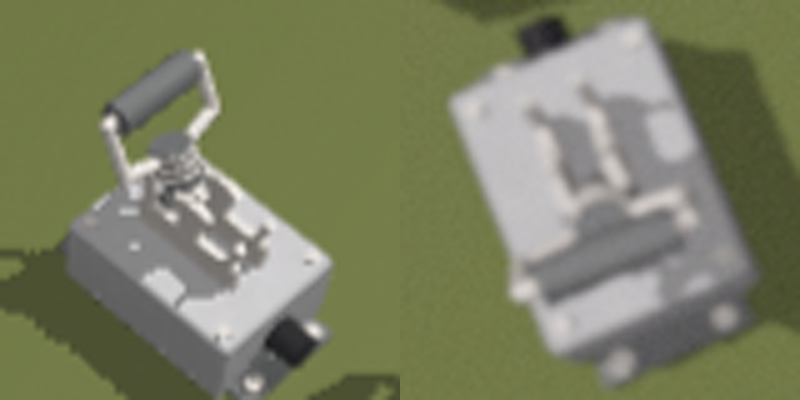

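The crop shows a grey box with the ribbed collar and a steel bar in a yoke. In the scene view the bar ends are at about (353,168) and (369,159). In the top view they are at about (239,241) and (268,232). This is the right switch.

Run:
```python
from h import *
import pickle
a,b=pickle.load(open('st.pkl','rb'))
L=tri([ray(a,353,167.8),ray(b,238.5,241)]);Rr=tri([ray(a,369.3,158.8),ray(b,268.5,232)])
m=tri([ray(a,361.2,163.2),ray(b,253.5,236.5)])
print(L,Rr,m,'topz136',atz(b,253.5,236.5,136))
# box top corners in top image (z=50)
cs=[atz(b,212+u/5,185+v/5,50) for u,v in((50,100),(240,18),(355,270),(155,350))]
print(np.round(cs),np.mean(cs,0))
e=atz(b,268.5,232,136)-atz(b,238.5,241,136);print(np.degrees(np.arctan2(e[1],e[0])))
T=tool();print(T.round(3)); 
d=optics.get_image('wrist');print(d['hand_eye'])
```

```text
[476.98880571 140.30217676 107.62989264] [500.7597896  121.43157268 164.98873294] [488.19063078 131.71433162 133.71365602] topz136 [487.19505014 128.71693106 136.        ]
[[563. 212.  50.]
 [600. 133.  50.]
 [493.  81.  50.]
 [459. 163.  50.]] [528.75416598 147.1421174   50.        ]
-72.39327859271725
[[-9.65000e-01  2.61000e-01 -1.00000e-03  1.49841e+02]
 [ 2.61000e-01  9.65000e-01 -2.00000e-03  5.54850e+02]
 [ 0.00000e+00 -2.00000e-03 -1.00000e+00  4.03865e+02]
 [ 0.00000e+00  0.00000e+00  0.00000e+00  1.00000e+00]]
[[ 1.74313839e-04  9.63189469e-01  2.68823393e-01  6.81769495e+01]
 [ 9.99999523e-01 -4.26153092e-04  8.78466760e-04 -6.03908507e-01]
 [ 9.60689852e-04  2.68823111e-01 -9.63189084e-01  3.13284955e+01]
 [ 0.00000000e+00  0.00000000e+00  0.00000000e+00  1.00000000e+00]]
```

Box turn is about 25°, and the hinge is near (529,147). The grip at about (487,129,136) agrees with both. Now moving above it.

>>> {"op": "step_arm", "data": {"deltas": [{"x":-0.35,"y":-0.25},{"x":-0.7,"y":-0.5},{"x":-0.97,"y":-0.72},{"x":-0.97,"y":-0.72}], "claw": 1}}

```text
schema error: expected keys x, y, z, yaw
```

>>> {"op": "step_arm", "data": {"deltas": [{"x":-0.35,"y":-0.25},{"x":-0.7,"y":-0.5},{"x":-0.97,"y":-0.72},{"x":-0.97,"y":-0.72}]}}

```text
schema error: expected keys x, y, z, yaw
```

>>> {"op": "step_arm", "data": {"deltas": [{"x":-0.35,"y":-0.25},{"x":-0.7,"y":-0.5},{"x":-0.97,"y":-0.72},{"x":-0.97,"y":-0.72}]}}

```text
schema error: expected keys x, y, z, yaw
```

>>> {"op": "step_arm", "data": {"deltas": [{"yaw":0.11},{"yaw":0.22},{"yaw":0.33},{"yaw":0.44},{"yaw":0.555}]}}

```text
schema error: expected keys x, y, z, yaw
```

>>> {"op": "step_arm", "data": {"deltas": [{"x":-0.35,"y":-0.25,"z":0,"yaw":0},{"x":-0.7,"y":-0.5,"z":0,"yaw":0},{"x":-0.97,"y":-0.72,"z":0,"yaw":0},{"x":-0.97,"y":-0.72,"z":0,"yaw":0}], "claw": 1}}

```text
time_s: 0.65
tool_pos: [263.8, 410.4, 404.6]
ee_rot: [-3.14, 0.0, 2.872]
ft_force: [0.2, -0.1, 0.2]
gripper_width: 1.001
gripper_force: 0.0
```

>>> {"op": "step_arm", "data": {"deltas": [{"x":-0.35,"y":-0.25,"z":0,"yaw":0},{"x":-0.7,"y":-0.5,"z":0,"yaw":0},{"x":-0.97,"y":-0.72,"z":0,"yaw":0},{"x":-0.97,"y":-0.72,"z":0,"yaw":0}]}}

```text
time_s: 1.15
tool_pos: [376.2, 269.1, 404.6]
ee_rot: [3.142, 0.0, 2.872]
ft_force: [0.5, 0.1, -0.1]
gripper_width: 1.0
gripper_force: 0.0
```

>>> {"op": "step_arm", "data": {"deltas": [{"x":-0.35,"y":-0.25,"z":0,"yaw":0},{"x":-0.7,"y":-0.5,"z":0,"yaw":0},{"x":-0.97,"y":-0.72,"z":0,"yaw":0},{"x":-0.97,"y":-0.72,"z":0,"yaw":0}]}}

```text
time_s: 1.65
tool_pos: [488.6, 127.6, 404.3]
ee_rot: [3.141, 0.0, 2.874]
ft_force: [-0.5, 1.6, -0.1]
gripper_width: 0.997
gripper_force: 0.0
```

>>> {"op": "step_arm", "data": {"deltas": [{"x":0,"y":0,"z":0,"yaw":0.11},{"x":0,"y":0,"z":0,"yaw":0.22},{"x":0,"y":0,"z":0,"yaw":0.33},{"x":0,"y":0,"z":0,"yaw":0.44},{"x":0,"y":0,"z":0,"yaw":0.555}]}}

```text
time_s: 2.28
tool_pos: [485.9, 131.0, 404.5]
ee_rot: [-3.141, -0.001, 2.003]
ft_force: [0.1, 0.6, -1.2]
gripper_width: 1.001
gripper_force: 0.0
```

Run:
```python
from h import *
import pickle
d=shot('wrist','w0.png');pickle.dump(d,open('w.pkl','wb'))
print(proj(d,np.array([487,129,136])),tool().round(3))
```

```text
[319.26002393 202.99291696] [[-4.16000e-01  9.09000e-01 -1.00000e-03  4.85893e+02]
 [ 9.09000e-01  4.16000e-01  1.00000e-03  1.30924e+02]
 [ 1.00000e-03 -0.00000e+00 -1.00000e+00  4.04534e+02]
 [ 0.00000e+00  0.00000e+00  0.00000e+00  1.00000e+00]]
```

View pics/w0.png

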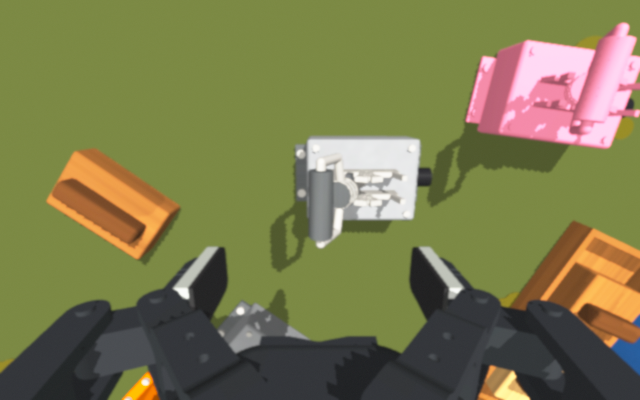

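The wrist view shows the bar's middle at (320,204), against a predicted (319,203), and the box edges line up with the image. The ball-toggle box and the pink box are both clear of the gripper. Going down and gripping.

>>> {"op": "step_arm", "data": {"deltas": [{"x":-0.014,"y":0.007,"z":0.3,"yaw":0},{"x":-0.014,"y":0.007,"z":0.55,"yaw":0},{"x":-0.014,"y":0.007,"z":0.7,"yaw":0},{"x":-0.014,"y":0.007,"z":0.77,"yaw":0},{"x":-0.014,"y":0.007,"z":0.77,"yaw":0}]}}

```text
time_s: 2.95
tool_pos: [488.2, 128.0, 288.9]
ee_rot: [-3.141, -0.001, 2.008]
ft_force: [-0.7, -0.4, -0.8]
gripper_width: 0.997
gripper_force: 0.0
```

>>> {"op": "step_arm", "data": {"deltas": [{"x":0,"y":0,"z":0,"yaw":0},{"x":0,"y":0,"z":0,"yaw":0},{"x":0,"y":0,"z":0,"yaw":0},{"x":0,"y":0,"z":0,"yaw":0},{"x":0,"y":0,"z":0,"yaw":0}], "claw": 0}}

```text
time_s: 3.58
tool_pos: [488.7, 126.9, 289.5]
ee_rot: [3.142, 0.0, 2.006]
ft_force: [-0.7, -1.0, 2.4]
gripper_width: 0.214
gripper_force: 58.5
```

>>> {"op": "step_arm", "data": {"deltas": [{"x":0,"y":0,"z":0,"yaw":0},{"x":0,"y":0,"z":0,"yaw":0},{"x":0,"y":0,"z":0,"yaw":0}]}}

```text
time_s: 3.95
tool_pos: [488.6, 127.0, 289.4]
ee_rot: [-3.142, 0.0, 2.006]
ft_force: [-2.9, -1.5, 5.0]
gripper_width: 0.213
gripper_force: 58.6
```

Run:
```python
from h import *
d=shot('wrist','w1.png');print(tool().round(2)[:3,3])
```

```text
[488.61 126.98 289.38]
```

View pics/w1.png

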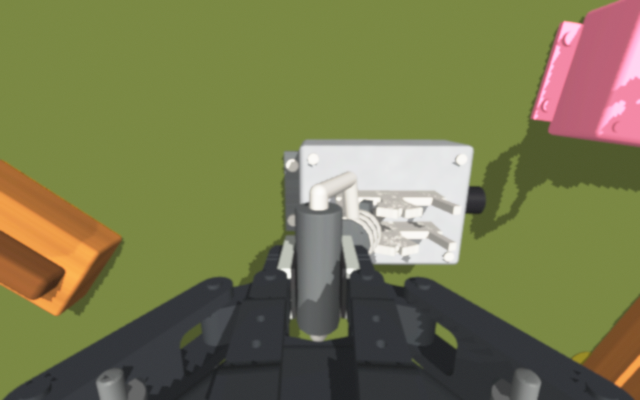

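The bar is gripped (opening 0.213, 58 N) and centred between the pads at (319,270). Now lifting 15 mm along the leaning rod.

>>> {"op": "step_arm", "data": {"deltas": [{"x":0,"y":-0.016,"z":-0.03,"yaw":0},{"x":0,"y":-0.032,"z":-0.06,"yaw":0},{"x":0,"y":-0.048,"z":-0.088,"yaw":0},{"x":0,"y":-0.048,"z":-0.088,"yaw":0}]}}

```text
time_s: 4.5
tool_pos: [482.1, 124.0, 302.6]
ee_rot: [3.141, -0.0, 2.006]
ft_force: [2.8, 0.2, -4.1]
gripper_width: 0.211
gripper_force: 58.6
```

>>> {"op": "step_arm", "data": {"deltas": [{"x":0,"y":0.061,"z":-0.029,"yaw":0},{"x":0,"y":0.125,"z":-0.052,"yaw":0},{"x":0,"y":0.199,"z":-0.071,"yaw":0},{"x":0,"y":0.273,"z":-0.081,"yaw":0},{"x":0,"y":0.348,"z":-0.085,"yaw":0}]}}

```text
time_s: 5.12
tool_pos: [530.1, 146.3, 315.0]
ee_rot: [-3.141, 0.0, 2.006]
ft_force: [1.1, -2.1, -4.7]
gripper_width: 0.212
gripper_force: 58.7
```

>>> {"op": "step_arm", "data": {"deltas": [{"x":0,"y":0.075,"z":0.004,"yaw":0},{"x":0,"y":0.149,"z":0.015,"yaw":0},{"x":0,"y":0.223,"z":0.033,"yaw":0},{"x":0,"y":0.293,"z":0.059,"yaw":0},{"x":0,"y":0.345,"z":0.083,"yaw":0}]}}

```text
time_s: 5.75
tool_pos: [576.9, 168.0, 302.2]
ee_rot: [-3.141, 0.0, 2.006]
ft_force: [-0.9, -4.1, -4.0]
gripper_width: 0.21
gripper_force: 58.7
```

>>> {"op": "step_arm", "data": {"deltas": [{"x":0,"y":0,"z":0,"yaw":0},{"x":0,"y":0,"z":0,"yaw":0}]}}

```text
time_s: 6.0
tool_pos: [576.4, 167.7, 302.7]
ee_rot: [-3.142, 0.0, 2.006]
ft_force: [0.3, -2.5, -4.3]
gripper_width: 0.219
gripper_force: 58.7
```

Swung over. Lowering along the rod until the tooth enters the gate, then letting go.

>>> {"op": "step_arm", "data": {"deltas": [{"x":0,"y":-0.012,"z":0.023,"yaw":0},{"x":0,"y":-0.024,"z":0.047,"yaw":0},{"x":0,"y":-0.024,"z":0.047,"yaw":0}]}}

```text
time_s: 6.38
tool_pos: [572.8, 166.1, 295.4]
ee_rot: [-3.141, 0.0, 2.006]
ft_force: [-0.3, -3.6, -3.1]
gripper_width: 0.21
gripper_force: 58.7
```

>>> {"op": "step_arm", "data": {"deltas": [{"x":0,"y":0,"z":0,"yaw":0},{"x":0,"y":0,"z":0,"yaw":0},{"x":0,"y":0,"z":0,"yaw":0},{"x":0,"y":0,"z":0,"yaw":0},{"x":0,"y":0,"z":0,"yaw":0}], "claw": 1}}

```text
time_s: 7.0
tool_pos: [573.2, 166.4, 295.7]
ee_rot: [3.141, -0.0, 2.006]
ft_force: [0.3, -0.2, -0.1]
gripper_width: 1.002
gripper_force: 0.0
```

>>> {"op": "step_arm", "data": {"deltas": [{"x":0,"y":0,"z":-0.2,"yaw":0},{"x":0,"y":0,"z":-0.5,"yaw":0},{"x":0,"y":0,"z":-0.8,"yaw":0},{"x":0,"y":0,"z":-0.8,"yaw":0}]}}

```text
time_s: 7.5
tool_pos: [574.3, 166.6, 420.2]
ee_rot: [3.133, 0.002, 2.006]
ft_force: [-0.6, 0.3, -0.3]
gripper_width: 1.002
gripper_force: 0.0
```

Run:
```python
from h import *
d=shot('wrist');b=shot('scene')
h=np.array([529,147,50.]);x=np.array([.907,.421,0])
for t in(.35,.5):
  for r in(98,105,110):
    P=h+r*np.sin(t)*x+[0,0,r*np.cos(t)];print(t,r,proj(d,P).round(1),proj(b,P).round(1))
c=cv2.resize(b['image'][140:230,330:420],(400,400),interpolation=cv2.INTER_CUBIC)
w=cv2.resize(d['image'],(640,400))
cv2.imwrite('pics/f.png',np.hstack([c,w[:,150:550]])[:,:,::-1])
```

```text
0.35 98 [297.2 194.6] [381.8 178.9]
0.35 105 [299.7 196.7] [382.9 177.8]
0.35 110 [301.6 198.3] [383.7 177.1]
0.5 98 [313.4 192.7] [385.6 183.4]
0.5 105 [317.3 194.6] [386.9 182.7]
0.5 110 [320.3 196. ] [387.9 182.2]
```

View pics/f.png

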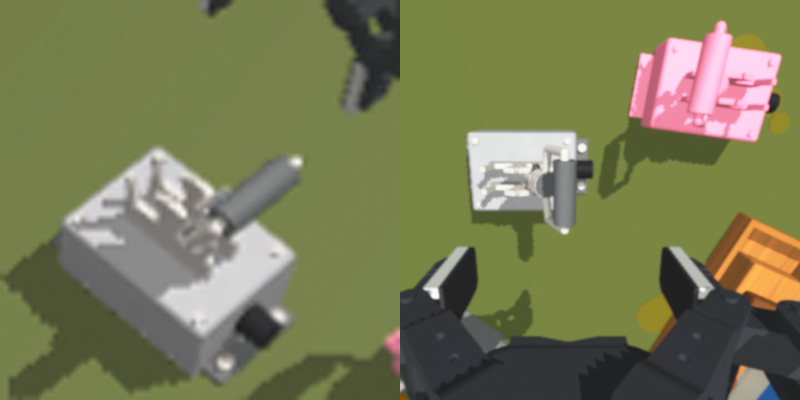

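In the wrist view the bar sits at about (315,190). A fully-on lever with the collar down predicts (313,193), and a collar resting on the gate would be near (320,196). So it is on and locked, the gripper is clear, and the neighbouring toggle was never approached.

```bash
python3 -c "
from h import *
print(workorder.sign_off())"
```

```text
the job is handed in; nothing more can be done
None
```

The paste mixer's locking lever is swung fully over to on, and by the last camera check the collar has dropped and locked it. The arm never went near the plain toggle, and the job was handed in at about 7.6 s (no verdict was returned).

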